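# Set and lock the adjustable tube rest

### The arm

A 6-joint arm with a two-finger parallel gripper is mounted at the origin on the work surface. World frame = base frame: x ahead of the robot, y to its left, z up, the work surface at z = 0. Lengths are in m, angles in rad, forces in N, time in s.
With the tool pointing down it reaches from about 0.375 to 0.9 m from the base axis. Payload 3.1 kg.
Tool frame: the origin (TCP) lies at the very end of the fingers, on their centre line; the grasp point (between the pads) lies 19 mm behind it (env.grip_point_offset is the distance from the TCP to the grasp point, in m); z points along the fingers, y is the line along which they close (so a half turn about z gives the same grasp; the last joint's range is limited). The gripper opens to 87 mm and grips with 3 to 60 N. Pads are 19 mm wide; open, the fingers measure 117 mm over their backs; the gripper's body (75 mm by 190 mm) begins 51 mm behind the grasp point.
Start: joints at [-1.357, 0.527, 1.433, -0, 1.181, -0.178], TCP at [0.239, -0.578, 0.2] pointing down, gripper open.
Joint ranges: [-3.08, 3.08], [-0.75, 2.2], [0.22, 2.44], [-1.43, 4.57], [0, 2.65], [-2.85, 2.85]. Speed limits (rad/s): [2.79, 2.79, 3.14, 3.14, 3.14, 3.14].

### API

Orientations are given as a rotation vector (axis times angle).
In Python, from station import env gives the robot as it stands.
- The arm moves only by the tool arm_command, never from a script. Its argument "increments" is a list that holds one entry, the list of rows, each a list of 5 numbers: the finger opening in mm, from 0 to 87, then the shift along the world's x, y, z in mm, then the turn about the world's z in units of 5 degrees (1.0 is 5 degrees). In form: [[[claw, tx, ty, tz, yaw], ...]]. A call has 1 to 10 rows; each row shifts and turns the commanded pose from where the row before left it; what a row does not reach is not made up. A row lasts 1/8 s, in which the tool goes at most 62.5 mm and 10.7 degrees, less where a joint would pass 70% of its speed; a pose out of reach is approached as far as the arm can. A call with a gripper value outside its range is refused whole. The fingers move at their own pace and stop on an object; "squeeze" is the grip in N (left out, the last holds). Time passes only in rows, so rows that do not move let the fingers close. It gives the time, the measured TCP pose, the force, the opening and the grip force at its end, in the units of the state.
- env.sense(): the state, without advancing time (a new reading comes with each control period).
- env.get_image(name): name is "scene" or "side" or "wrist"; returns the picture (420x560x3 uint8, blue, green, red); there is no depth.
- env.camera_info(name): a dict with "intrinsics" (3x3 intrinsics, pixels), "k1" (the pictures are not rectified: a ray, as slopes to the right and down, at radius r is drawn at 1 + k1 r^2 times it, then the intrinsics apply), "origin" and "orientation" of the camera in the world; the wrist camera has in their place "tool_from_camera" (4x4, takes a point from camera to tool coordinates, whose origin is the TCP and whose axes are the flange's). Camera axes: x right, y up, looking along -z (the intrinsics and any distortion apply to the point x, -y, -z); pixel columns grow to the right and rows downward; lengths in m; the calibration is good to about 2 mm. A picture is of the moment at which its call begins: read the wrist's pose just before it. camera_info takes no time and is no camera call.
- env.job_done(): hands the job in; it is judged then, once.
The state is a dict: "time_s": time; "qpos": joint angles; "joint_velocities": joint speeds; "joint_torque": joint torques, N m; "ee_pos": TCP position; "eef_rot": TCP orientation; "force": force on the tool from outside, world axes, zero at the start; "ft_torque": the same for the moment, N m; "opening": finger opening in m; "gripper_force": force on a finger pad.
Only numpy, scipy, OpenCV 4.12 (cv2) and the standard library are available. Lean on these libraries where they do the work, as an engineer would, in place of code of your own. Each camera call takes 0.05 s, during which the arm holds its last target. There are 200 camera calls.

### The job

On the tube rest with the orange nut, turn the height screw by its bar head clockwise until its red pointer lines up with the red index line, and let go of it. Then run the square orange jam nut down clockwise until it is fully home against the blue collar, letting go and taking it afresh at least once on the way, with the screw still on its mark. Leave the hammer, the brush and the steel spacer where they lie.

Things in the scene. Friction and masses are not known exactly. Their poses are not given: they have to be found in the camera images.
- rest: adjustable tube rest, bolted to the table: dark base 90 x 90 x 30 mm, a white round plate on it (diameter 86, top at z 34 mm), a blue collar (diameter 48, top at z 60 mm). Above, on the same vertical axis: the square orange jam nut, then the screw's bar head; both gripped from above. Origin: centre of the underside, on that axis; z up; x points along the red index line
- mark (a point): the middle of the red index line on the white plate, a radial line 19 mm long, 33.5 mm from the screw axis along the rest's +x, at z 34 mm
- head_grip (a point): on the screw axis, 6 mm below the top of the screw's bar head: the height to grip. Bar 32 mm long (x), 12 wide (y, grip across it), 26 tall, underside at z 94 mm when on the mark. Red end and red line on top = pointer, at +x. Bare stem (diameter 17) below. At the start the nut's top is only 5 to 8 mm under the bar: keep fingertips less than 24 mm below this point
- screw (a joint): angle of the height screw relative to the index line, rad, seen from above: 0 = pointer on the index line, positive = pointer counter-clockwise of it. Starts 0.6 to 1.4, turns -0.9 to 1.9 (no stop at the mark), stays where it is left (friction 0.06 N m). It moves 1.2 mm per rad along its axis, down when turned clockwise
- nut_centre (a point): centre of the orange jam nut, on the axis: 46 x 46 mm, flats 20 mm tall (10 mm up and down from here); x and y are normal to flats, so grasps repeat each quarter turn. At z 72 mm when home. The bar head's top is then 48 mm above this point and within 18 mm of the axis, so it fits between fingers holding the nut; gripping some 5 mm above centre gives the gripper's body more room
- nut (a joint): angle the nut still has to turn, rad: 0 = home, hard against the blue collar (a firm stop); positive = unscrewed, counter-clockwise from above. Starts 3.4 to 4.6. It comes down 1.2 mm per rad as it is turned clockwise and stays where it is left (friction 0.05 N m). Turning the nut does not turn the screw, nor the screw the nut
- rest2: a second rest of the same size with a grey collar and a black nut, already locked: rigid, nothing to do there. Origin: centre of the underside
- hammer_grip (a point): bystander: a hammer lying loose on the table, this point in its handle
- brush_grip (a point): bystander: a hand brush lying loose on the table, this point in its handle
- spacer_centre (a point): bystander: a loose dark steel spacer block 75 x 50 x 25 mm; its centre

How it is judged:
On the way, in this order (a step that is already met when the one before it is completed fails the run):
1. the height screw's pointer is on the index line (within 0.17 rad) and the screw is let go, the nut not yet run down (value of joint screw between -0.17 and 0.17 rad and contact force between the fingers and screw below 0.3 N and value of joint nut above 3.2 rad), for 0.2 s.
2. the nut is part of the way down and let go, to be taken afresh (value of joint nut between 0.3 and 3.1 rad and contact force between the fingers and nut below 0.3 N), for 0.1 s.
At the end, for the whole second after the job is handed in: the orange nut is home against the blue collar (within 0.12 rad, i.e. 0.15 mm), the screw's pointer is on the index line within 0.17 rad, both are let go and at rest, and the hammer, brush and spacer are within 30 mm of where they lay (value of joint screw between -0.17 and 0.17 rad and value of joint nut below 0.12 rad and contact force between the fingers and nut below 0.3 N and contact force between the fingers and screw below 0.3 N and angular speed of each of nut, screw below 0.05 rad/s and distance of each of hammer_grip, brush_grip, spacer_centre from where it was at the start of the episode below 0.03 m); the robot touches nothing.
It fails at once if the hammer, brush or spacer is pushed more than 30 mm (distance of any of hammer_grip, brush_grip, spacer_centre from where it was at the start of the episode above 0.03 m).
It also fails if it takes over 70 s, if anything falls off the work surface, if the arm or the gripper's body presses on something with over 40 N, if the wrist force passes 120 N, or if a joint passes its speed limit or range.

## Working session

There is one attempt and no reset: what is moved stays moved. The work goes in short steps, Python scripts to look and compute and a tool call to move; the robot and the scene stay as the last step left them, time stands still between calls to the robot, and variables do not carry over. Pictures are saved under pics/ and viewed, at most 10 in all, crops included, and the job is handed in when it is done.

Besides the shell and the picture viewer there is one more tool, called after "Emit:" as name(argument=value, ...) on one line, values as JSON. arm_command: Moves the arm, as the interface text tells. Its arguments: {"type":"object","properties":{"increments":{"type":"array"},"squeeze":{"type":"number"}},"required":["increments"]}

```bash
ls; mkdir -p pics; cat > h.py <<'E'
import numpy as np, cv2
from scipy.spatial.transform import Rotation as R
from station import env
def cam(name,s=None):
    c=env.camera_info(name)
    K=np.array(c["intrinsics"])
    if name=="wrist":
        T=np.array(c["tool_from_camera"]); s=s or env.sense()
        Rw=R.from_rotvec(s["eef_rot"]).as_matrix()
        return K,c["k1"],Rw@T[:3,3]+np.array(s["ee_pos"]),Rw@T[:3,:3]
    o=np.array(c["orientation"]); 
    return K,c["k1"],np.array(c["origin"]),(R.from_rotvec(o.ravel()).as_matrix() if o.size==3 else o)
def atz(C,u,v,z):
    K,k1,o,M=C
    d=np.array([(u-K[0,2])/K[0,0],(v-K[1,2])/K[1,1]]); p=d.copy()
    for _ in range(20): p=d/(1+k1*(p@p))
    r=M@np.array([p[0],-p[1],-1.]); return o+r*(z-o[2])/r[2]
def proj(C,P):
    K,k1,o,M=C; q=M.T@(np.array(P)-o); p=np.array([q[0],-q[1]])/-q[2]
    p=p*(1+k1*(p@p)); return K[0,0]*p[0]+K[0,2],K[1,1]*p[1]+K[1,2]
E
python3 - <<'E'
from h import *
a=env.get_image("scene");cv2.imwrite("pics/scene.png",a)
b=env.get_image("side");cv2.imwrite("pics/side.png",b)
for n in("scene","side","wrist"):print(n,env.camera_info(n))
E
```

```text
pics
scene {'intrinsics': array([[509.51922854,   0.        , 281.90458134],
       [  0.        , 509.51922854, 214.02425599],
       [  0.        ,   0.        ,   1.        ]]), 'k1': -0.10847762740498475, 'origin': array([1.09323988, 0.72702086, 1.1689629 ]), 'orientation': array([0.26577282, 0.88305424, 2.38202655])}
side {'intrinsics': array([[482.90497076,   0.        , 275.81822348],
       [  0.        , 482.90497076, 218.3632066 ],
       [  0.        ,   0.        ,   1.        ]]), 'k1': -0.0426901636347143, 'origin': array([0.42851527, 1.06357696, 0.85837325]), 'orientation': array([ 0.1152023 , -1.38644652, -2.70449714])}
wrist {'intrinsics': array([[311.76039984,   0.        , 278.89013202],
       [  0.        , 311.76039984, 213.5776882 ],
       [  0.        ,   0.        ,   1.        ]]), 'k1': -0.05139285492492628, 'tool_from_camera': array([[-1.69242331e-04,  9.70225647e-01,  2.42202737e-01,
         6.38237638e-02],
       [ 9.99999981e-01,  1.40178648e-04,  1.37229697e-04,
        -5.41276385e-04],
       [ 9.91921196e-05,  2.42202756e-01, -9.70225652e-01,
        -1.83932672e-01],
       [ 0.00000000e+00,  0.00000000e+00,  0.00000000e+00,
         1.00000000e+00]])}
```

View pics/scene.png

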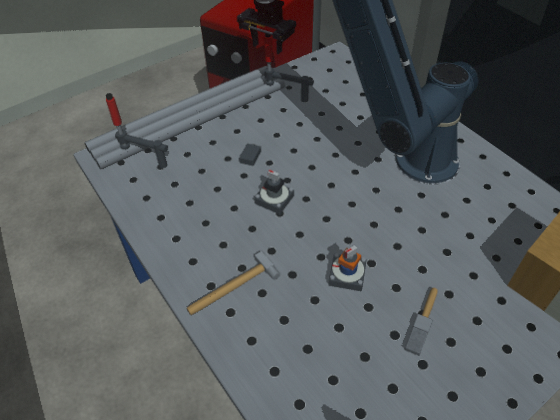

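View pics/side.png

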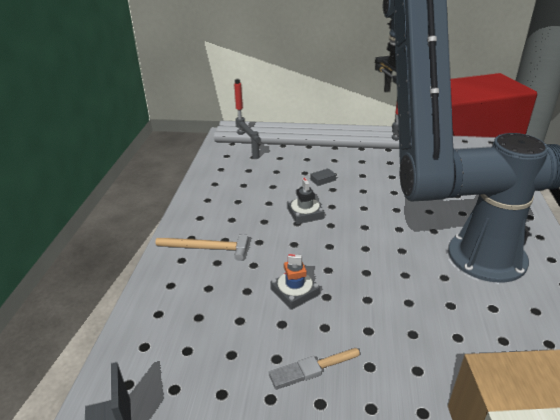

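The orange rest's white plate is centred near (348,268) in the scene view and (296,284) in the side view. The black one is at (274,192) and (305,207).

```bash
python3 - <<'E'
from h import *
S=cam("scene");D=cam("side")
print(atz(S,348,268,.034),atz(D,296,284,.034),"rest2",atz(S,274,192,.034))
print("hammerhead",atz(S,266,264,.02),"brush",atz(S,430,302,.02))
s=env.sense();print(s["time_s"],R.from_rotvec(s["eef_rot"]).as_matrix().round(2))
for n,p in(("scene",(300,200,400,300)),("side",(250,235,350,310))):
    im=cv2.imread(f"pics/{n}.png")[p[1]:p[3],p[0]:p[2]]
    im=cv2.resize(im,(400,400*im.shape[0]//im.shape[1]),interpolation=cv2.INTER_CUBIC)
    cv2.imwrite(f"pics/{n}c.png",im)
a=cv2.imread("pics/scenec.png");b=cv2.imread("pics/sidec.png");b=cv2.copyMakeBorder(b,0,400-b.shape[0],0,0,0)
cv2.imwrite("pics/both.png",np.hstack([a,b]))
E
```

```text
[0.51037422 0.19201517 0.034     ] [0.50441996 0.19508296 0.034     ] rest2 [ 0.51058967 -0.15362873  0.034     ]
hammerhead [0.67554496 0.04259059 0.02      ] brush [0.4004717  0.39446758 0.02      ]
0.1 [[ 0.92  0.38 -0.  ]
 [ 0.38 -0.92  0.  ]
 [ 0.   -0.   -1.  ]]
```

View pics/both.png

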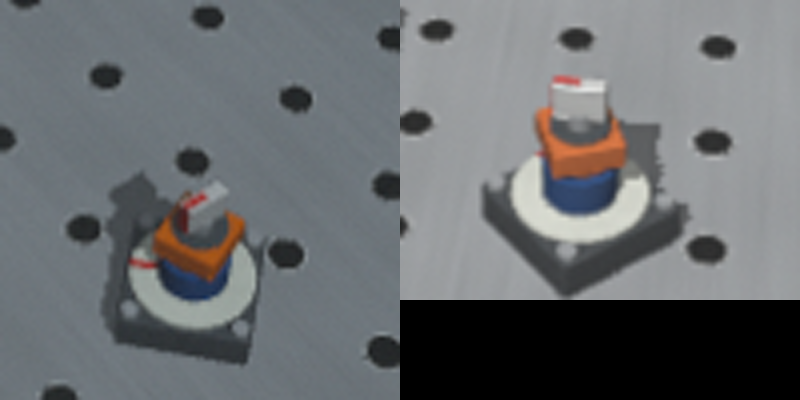

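Emit:
arm_command(increments=[[[87, 0, 0, 40, 0], [87, 35, 41, 0, 0], [87, 35, 41, 0, 0], [87, 35, 41, 0, 0], [87, 35, 41, 0, 0], [87, 35, 41, 0, 0], [87, 35, 41, 0, 0], [87, 35, 41, 0, 0], [87, 35, 41, 0, 0]]])

```text
time_s: 1.23
ee_pos: [0.5194, -0.248, 0.2398]
eef_rot: [-3.081, -0.611, 0.001]
force: [1.2, -0.0, 0.6]
opening: 0.0871
gripper_force: 0.0
```

Emit:
arm_command(increments=[[[87, -2, 55, 0, 0], [87, -2, 55, 0, 0], [87, -2, 55, 0, 0], [87, -1, 55, 0, 0], [87, -1, 55, 0, 0], [87, -1, 55, 0, 0], [87, -1, 55, 0, 0], [87, -1, 55, 0, 0], [87, 0, 0, 0, 0]]])

```text
time_s: 2.35
ee_pos: [0.5067, 0.1939, 0.2397]
eef_rot: [-3.079, -0.62, 0.001]
force: [-0.3, -0.6, -0.6]
opening: 0.0867
gripper_force: 0.0
```

```bash
python3 - <<'E'
from h import *
s=env.sense();C=cam("wrist",s)
cv2.imwrite("pics/w1.png",env.get_image("wrist"))
print(s["time_s"],s["ee_pos"],s["qpos"].round(3) if hasattr(s["qpos"],'round') else s["qpos"]);print(C[2])
S=cam("scene");print("mark",atz(S,335.75,265.75,.034))
np.savez("w1.npz",*C[::2],k1=C[1],M=C[3])
E
```

```text
2.35 [0.50667123 0.19388477 0.23974542] [1.590e-01 3.700e-01 1.592e+00 1.000e-03 1.180e+00 1.332e+00]
[0.56543644 0.21898151 0.42365287]
mark [0.53223358 0.16682343 0.034     ]
```

View pics/w1.png

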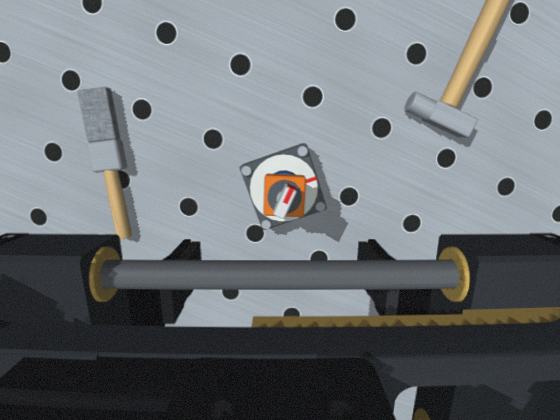

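```bash
python3 - <<'E'
import cv2
im=cv2.imread("pics/w1.png")[135:235,230:340]
cv2.imwrite("pics/w1c.png",cv2.resize(im,None,fx=6,fy=6,interpolation=cv2.INTER_CUBIC))
E
```

```text
(no output)
```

View pics/w1c.png

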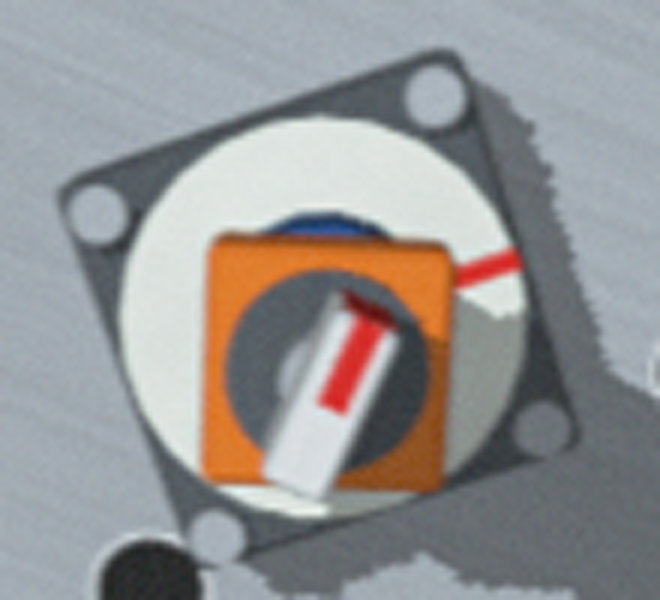

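```bash
python3 - <<'E'
from h import *
C=cam("wrist")
f=lambda x,y,z:atz(C,230+x/6,135+y/6,z)
ang=lambda a,b:np.degrees(np.arctan2(*(b-a)[1::-1]))
b=[f(x,y,.03) for x,y in((63,190),(455,52),(578,440))]
print("base c",(b[0]+b[2])/2, ang(b[0],b[1]),ang(b[1],b[2]))
p=f(323.5,317,.034);print("plate",p)
m=f(488,270,.034);print("mark",m,ang(p,m),np.linalg.norm(m-p),"line dir",ang(f(455,280,.034),f(520,260,.034)))
t,r=f(294,488,.121),f(372,318,.121);print("bar",(t+r)/2,np.linalg.norm(r-t),ang(t,r))
n=[f(x,y,.0868) for x,y in((210,236),(452,242),(444,492),(203,484))]
print("nut",sum(n)/4,[ang(n[i],n[(i+1)%4]).round(1) for i in range(4)])
print(env.sense()["time_s"])
E
```

```text
base c [0.50849128 0.18600581 0.03      ] -48.19738429865032 -138.32484593011733
plate [0.5089428  0.18653568 0.034     ]
mark [0.53138785 0.1586367  0.034     ] -51.182937834761915 0.0358068905278717 line dir -49.986732686235335
bar [0.50882734 0.18633557 0.121     ] 0.03141303935066119 -1.2759801356647702
nut [0.50864828 0.18655766 0.0868    ] [np.float64(-68.7), np.float64(-158.0), np.float64(110.7), np.float64(20.4)]
2.4
```

Bar at −1.3°, index line at about −49°, nut flats at 21° (mod 90), axis at (0.5087, 0.1864).

Emit:
arm_command(increments=[[[87, 2, -7.5, 0, -1.6], [87, 0, 0, 0, -1.6], [87, 0, 0, -40, -1.6], [87, 0, 0, -40, 0], [87, 0, 0, -30, 0], [87, 0, 0, -20, 0], [87, 0, 0, -11, 0], [87, 0, 0, 0, 0]]])

```text
time_s: 3.4
ee_pos: [0.5094, 0.1819, 0.0986]
eef_rot: [3.141, -0.045, -0.002]
force: [0.1, 0.9, 0.1]
opening: 0.0873
gripper_force: 0.0
```

```bash
python3 - <<'E'
from h import *
s=env.sense();v=s["eef_rot"];print(s["ee_pos"],np.degrees(2*np.arctan2(-v[1],-v[0])),s["qpos"])
cv2.imwrite("pics/w2.png",env.get_image("wrist"))
E
```

```text
[0.50942489 0.18193301 0.09863839] 358.3758717873724 [ 1.36452956e-01  5.61253702e-01  1.73610809e+00 -2.24643640e-04
  8.45776380e-01  1.73574477e+00]
```

View pics/w2.png

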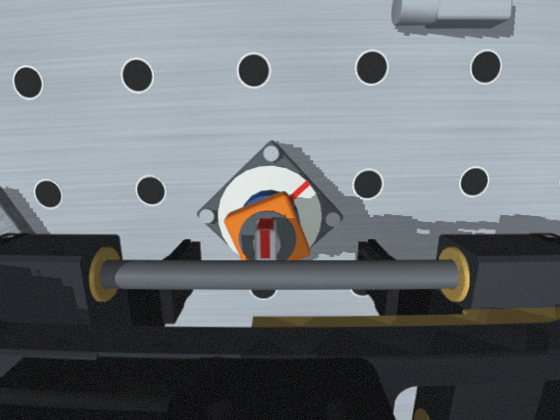

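```bash
python3 - <<'E'
from h import *
C=cam("wrist");f=lambda x,y,z:atz(C,x,y,z)
ang=lambda a,b:np.degrees(np.arctan2(*(b-a)[1::-1]))
print(env.sense()["ee_pos"])
b=[f(197,214,.03),f(272,141,.03),f(342,216,.03)];print((b[0]+b[2])/2,ang(b[0],b[1]),ang(b[1],b[2]))
print("bar end",f(266.5,219.5,.121)," line",ang(f(291,199,.034),f(310,183,.034)),"tail",ang(f(262,255,.121),f(265.5,222,.121)))
d=np.load("w1.npz")
C=(d["arr_0"],float(d["k1"]),d["arr_1"],d["M"])
f=lambda x,y,z:atz(C,230+x/6,135+y/6,z)
t,r=f(294,488,.121),f(372,318,.121);print("bar w1",(t+r)/2,ang(t,r),"base",ang(f(63,190,.03),f(455,52,.03)),(f(63,190,.03)+f(578,440,.03))/2)
E
```

```text
[0.51003667 0.18225682 0.09934775]
[0.50956521 0.1898951  0.03      ] -48.311964972177456 -138.01097096946788
bar end [0.53016599 0.18810639 0.121     ]  line -50.75112884493027 tail -8.057499234039827
bar w1 [0.50865939 0.1884511  0.121     ] -1.1672830855705427 base -48.085221113640074 [0.50835    0.18824283 0.03      ]
```

Emit:
arm_command(increments=[[[87, -1, 7, -1, 0], [87, 0, 0, 0, 0], [60, 0, 0, 0, 0], [40, 0, 0, 0, 0], [20, 0, 0, 0, 0]]])

```text
time_s: 4.08
ee_pos: [0.5087, 0.1899, 0.0982]
eef_rot: [-3.141, 0.042, -0.0]
force: [0.6, 0.1, 0.3]
opening: 0.0649
gripper_force: 0.0
```

```bash
python3 - <<'E'
from h import *
s=env.sense();v=s["eef_rot"];print(s["time_s"],s["ee_pos"],np.degrees(2*np.arctan2(-v[1],-v[0])),s["opening"])
cv2.imwrite("pics/w3.png",env.get_image("wrist")[120:320,180:380])
E
```

```text
4.075 [0.50870749 0.18989437 0.09821791] -1.5482300473176056 0.06491750767962255
```

View pics/w3.png

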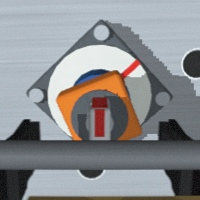

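The bar is centred between the fingers (u≈279). Closing on it.

Emit:
arm_command(increments=[[[0, 0, 0, 0, 0], [0, 0, 0, 0, 0], [0, 0, 0, 0, 0], [0, 0, 0, 0, 0], [0, 0, 0, 0, 0], [0, 0, 0, 0, 0], [0, 0, 0, 0, 0], [0, 0, 0, 0, 0]]], squeeze=30)

```text
time_s: 5.12
ee_pos: [0.5093, 0.19, 0.0988]
eef_rot: [-3.141, 0.043, -0.002]
force: [0.0, 0.4, 6.0]
opening: 0.0006
gripper_force: 2.8
```

```bash
python3 - <<'E'
from h import *
s=env.sense();v=s["eef_rot"];print(s["time_s"],s["ee_pos"],np.degrees(2*np.arctan2(-v[1],-v[0])),s["opening"],s["force"],s["gripper_force"])
a=env.get_image("wrist")[120:320,180:380]; b=env.get_image("side")[200:320,230:350];c=env.get_image("scene")[200:320,290:410]
cv2.imwrite("pics/w4.png",np.hstack([cv2.resize(x,(266,266),interpolation=cv2.INTER_CUBIC) for x in(a,b,c)]))
E
```

```text
5.125 [0.50929575 0.1899984  0.09880032] -1.5524202348753386 0.0006055954015141787 [0.01445719 0.37706295 6.01724873] 2.8362401202321053
```

View pics/w4.png

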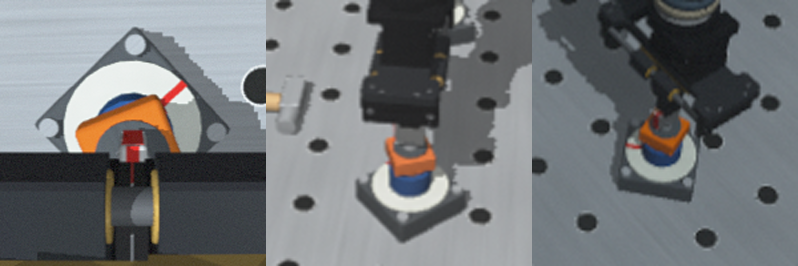

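```bash
python3 - <<'E'
from h import *
a=env.get_image("wrist")[200:330,220:340]; b=env.get_image("side")[230:300,265:330]
s=env.sense();print(s["opening"],s["gripper_force"],s["force"],s["ee_pos"])
cv2.imwrite("pics/w5.png",np.hstack([cv2.resize(x,(400,430),interpolation=cv2.INTER_CUBIC) for x in(a,b)]))
C=cam("wrist");S=cam("side")
for n,p in dict(tcp=(.5093,.19,.0988),bartop_front=(.525,.189,.121),bartop_back=(.493,.189,.121),barbot_front=(.525,.189,.095)).items():
    u=proj(C,p);w=proj(S,p);print(n,np.round([(u[0]-220)*400/120,(u[1]-200)*430/130,400+(w[0]-265)*400/65,(w[1]-230)*430/70]))
E
```

```text
0.0004243065239746021 2.8410907834768295 [-0.38235518 -0.14332513  5.57419935] [0.50930789 0.19001151 0.09880341]
tcp [195. 137. 580. 200.]
bartop_front [198.  90. 540. 152.]
bartop_back [203. 269. 623. 157.]
barbot_front [198.  51. 540. 203.]
```

View pics/w5.png

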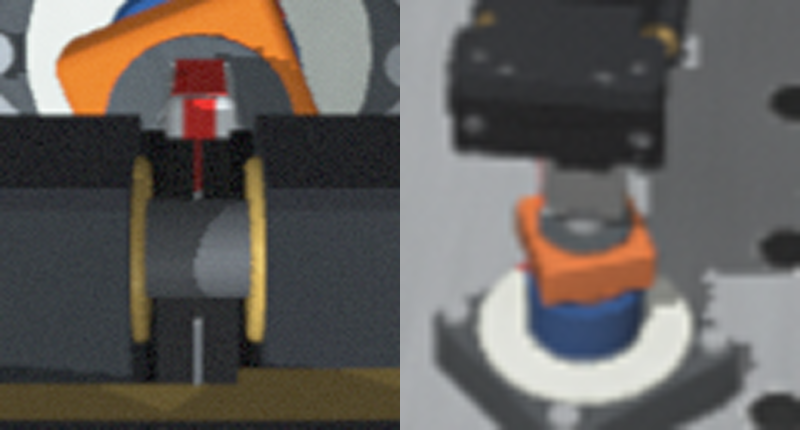

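The side view shows the bar still standing in line. The opening reading is odd, so I'll check whether the grip force rises and test a small turn.

Emit:
arm_command(increments=[[[0, 0, 0, 0, 0], [0, 0, 0, 0, 0], [0, 0, 0, 0, -1], [0, 0, 0, 0, -1], [0, 0, 0, 0, 0]]], squeeze=40)

```text
time_s: 6.0
ee_pos: [0.5094, 0.19, 0.0988]
eef_rot: [-3.125, 0.317, -0.003]
force: [-1.1, 0.2, 4.8]
opening: 0.0004
gripper_force: 2.8
```

```bash
python3 - <<'E'
from h import *
s=env.sense();v=s["eef_rot"];print(s["time_s"],s["ee_pos"],np.degrees(2*np.arctan2(-v[1],-v[0])),s["opening"],s["gripper_force"],s["force"],s["ft_torque"])
a=env.get_image("wrist").astype(int);m=(a[:,:,2]>130)&(a[:,:,1]<70)&(a[:,:,0]<70)
for y in range(205,262,4): 
    x=np.where(m[y,230:330])[0]+230; print(y,(x.min(),x.max()) if len(x) else "-",end=" ")
E
```

```text
6.0 [0.50942839 0.19001359 0.09880405] -11.583008945010882 0.00042662232858371436 2.756112300994573 [-1.06862603  0.23078538  4.84835129] [ 0.00928471  0.06563904 -0.04121845]
205 - 209 - 213 - 217 - 221 - 225 - 229 (np.int64(269), np.int64(270)) 233 (np.int64(271), np.int64(279)) 237 (np.int64(272), np.int64(279)) 241 (np.int64(279), np.int64(280)) 245 - 249 - 253 - 257 - 261 -
```

```bash
python3 - <<'E'
from h import *
print(env.grip_point_offset)
c=env.camera_info("wrist");T=np.array(c["tool_from_camera"]);C=(np.array(c["intrinsics"]),c["k1"],T[:3,3],T[:3,:3])
for z in(0,-.01,-.02,-.04):
  for x in(.0095,-.0095): print(z,x,np.round(proj(C,(x,-.0435,z))),np.round(proj(C,(x,.0435,z))))
S=cam("side");s=env.sense()
E=R.from_rotvec(s["eef_rot"]).as_matrix()
for z in(0,-.02): print("side",np.round(proj(S,E@[0,-.01,z]+s["ee_pos"])))
for n in("side","scene"):
    a=env.get_image(n); P=proj(cam(n),(.5094,.19,.11)); u,v=map(int,P)
    a=a[v-40:v+40,u-45:u+45]; cv2.imwrite(f"pics/z_{n}.png",cv2.resize(a,(400,400),interpolation=cv2.INTER_CUBIC)); print(n,u-45,v-40)
cv2.imwrite("pics/z.png",np.hstack([cv2.imread(f"pics/z_{n}.png") for n in("side","scene")]))
E
```

```text
0.0187
0 0.0095 [207. 227.] [348. 227.]
0 -0.0095 [209. 256.] [347. 256.]
-0.01 0.0095 [204. 232.] [352. 232.]
-0.01 -0.0095 [205. 262.] [350. 262.]
-0.02 0.0095 [199. 237.] [356. 237.]
-0.02 -0.0095 [202. 269.] [354. 269.]
-0.04 0.0095 [189. 250.] [366. 250.]
-0.04 -0.0095 [192. 285.] [363. 285.]
side [293. 265.]
side [293. 259.]
side 249 218
scene 305 210
```

The fingers show up about 20 mm shorter than the TCP in the wrist image (edge at v≈240, where 227 was expected for the TCP). Together with Fz of about 5 N and the opening near 0, this means they closed on top of the bar. I'll reopen, go 18 mm lower and close again.

Emit:
arm_command(increments=[[[60, 0, 0, 3, 1], [60, 0, 0, 0, 1], [60, 0, 0, 0, 0], [60, 0, 0, 0, 0], [60, 0, 0, 0, 0], [60, 0, 0, 0, 0], [60, 0, 0, 0, 0], [60, 0, 0, -7, 0], [60, 0, 0, -7, 0], [60, 0, 0, -7, 0]]])

```text
time_s: 7.4
ee_pos: [0.5085, 0.1898, 0.0794]
eef_rot: [3.141, -0.043, -0.001]
force: [1.0, 0.2, -0.2]
opening: 0.0598
gripper_force: 0.0
```

Emit:
arm_command(increments=[[[0, 0, 0, 0, 0], [0, 0, 0, 0, 0], [0, 0, 0, 0, 0], [0, 0, 0, 0, 0], [0, 0, 0, 0, 0], [0, 0, 0, 0, 0], [0, 0, 0, 0, 0], [0, 0, 0, 0, 0]]], squeeze=30)

```text
time_s: 8.4
ee_pos: [0.5088, 0.1898, 0.0803]
eef_rot: [3.141, -0.042, 0.0]
force: [0.5, -0.7, 0.8]
opening: 0.0117
gripper_force: 30.0
```

Emit:
arm_command(increments=[[[0, 0, 0, -0.2, -1.5], [0, 0, 0, -0.2, -1.5], [0, 0, 0, -0.2, -1.5], [0, 0, 0, -0.2, -1.5], [0, 0, 0, -0.2, -1.5], [0, 0, 0, 0, -1.5], [0, 0, 0, 0, -0.5], [0, 0, 0, 0, 0], [0, 0, 0, 0, 0]]])

```text
time_s: 9.52
ee_pos: [0.5091, 0.1904, 0.0793]
eef_rot: [-2.857, 1.303, -0.001]
force: [-0.4, 2.4, 0.7]
opening: 0.0119
gripper_force: 30.0
```

```bash
python3 - <<'E'
from h import *
s=env.sense();v=s["eef_rot"];print(s["time_s"],s["ee_pos"],np.degrees(2*np.arctan2(-v[1],-v[0])),s["opening"],s["gripper_force"],s["force"],s["ft_torque"],s["qpos"])
E
```

```text
9.525 [0.50908628 0.19038784 0.07925975] -49.04617730228001 0.01186436542631888 30.00029593706131 [-0.3990941   2.36481477  0.65765526] [ 0.52016526 -0.05978754  0.02562911] [1.51715086e-01 5.94368100e-01 1.74468755e+00 1.10730307e-03
 8.01476756e-01 2.57775882e+00]
```

Emit:
arm_command(increments=[[[87, 0, 0, 0, 0], [87, 0, 0, 0, 0], [87, 0, 0, 0, 0], [87, 0, 0, 0, 0], [87, 0, 0, 20, 0], [87, 0, 0, 40, 0], [87, 0, 0, 40, 0], [87, 0, 0, 40, 0], [87, 0, 0, 0, 0], [87, 0, 0, 0, 0]]])

```text
time_s: 10.78
ee_pos: [0.5079, 0.1897, 0.2186]
eef_rot: [2.857, -1.304, -0.002]
force: [-0.6, -0.3, -0.4]
opening: 0.0868
gripper_force: 0.0
```

```bash
python3 - <<'E'
from h import *
s=env.sense();v=s["eef_rot"];print(s["time_s"],s["ee_pos"],np.degrees(2*np.arctan2(-v[1],-v[0])))
C=cam("wrist",s);np.savez("w6.npz",*C[::2],k1=C[1],M=C[3])
im=env.get_image("wrist");u,v=map(int,proj(C,(.509,.1893,.07)));u-=55;v-=50;print(u,v)
cv2.imwrite("pics/w6.png",cv2.resize(im[v:v+100,u:u+110],None,fx=6,fy=6,interpolation=cv2.INTER_CUBIC))
E
```

```text
10.775 [0.50791464 0.1897197  0.21861891] 310.9476016550563
221 146
```

View pics/w6.png

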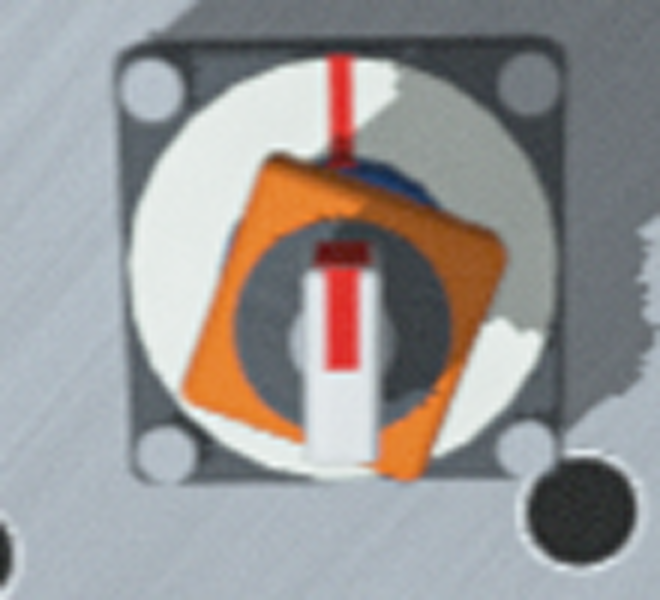

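The pointer (x≈341) lines up with the index line (x≈340). The nut corners are at crop (275,157), (505,245), (415,478), (184,393).

```bash
python3 - <<'E'
from h import *
d=np.load("w6.npz");C=(d["arr_0"],float(d["k1"]),d["arr_1"],d["M"])
f=lambda x,y,z:atz(C,221+x/6,146+y/6,z)
ang=lambda a,b:np.degrees(np.arctan2(*(b-a)[1::-1]))
n=[f(x,y,.0868) for x,y in((272,155),(506,243),(415,481),(182,393))]
print("nut",sum(n)/4,[ang(n[i],n[(i+1)%4]).round(1) for i in range(4)],[np.linalg.norm(n[i]-n[(i+1)%4]).round(4) for i in range(4)])
print("bar",(f(341,268,.12)+f(341,465,.12))/2,np.linalg.norm(f(341,268,.12)-f(341,465,.12)))
print("line",ang(f(340,155,.034),f(341,56,.034)),"plate",f((130+557)/2,(57+480)/2,.034))
s=env.sense();print(s["ee_pos"])
E
```

```text
nut [0.50757939 0.18830598 0.0868    ] [np.float64(-159.7), np.float64(111.2), np.float64(19.5), np.float64(-70.3)] [np.float64(0.0425), np.float64(0.0449), np.float64(0.0436), np.float64(0.0443)]
bar [0.50734535 0.18918523 0.12      ] 0.031302061798014286
line -49.691924333898555 plate [0.50750931 0.18851202 0.034     ]
[0.50757158 0.18965057 0.21800398]
```

Emit:
arm_command(increments=[[[87, 0, 0, 0, 2], [87, 0, 0, 0, 2], [87, 0, 0, 0, 2], [87, 0, 0, 0, 2], [87, 0, 0, 0, 2], [87, 0, 0, 0, 2], [87, 0, 0, 0, 2], [87, 0, 0, 0, 2], [87, 0, 0, 0, 2], [87, 0, 0, 0, 2]]])

```text
time_s: 12.08
ee_pos: [0.5075, 0.1896, 0.2172]
eef_rot: [-2.831, -1.359, 0.006]
force: [0.9, 0.2, 0.1]
opening: 0.0872
gripper_force: 0.0
```

Emit:
arm_command(increments=[[[87, 0, 0, 0, 2], [87, 0, 0, 0, 2], [87, 0, 0, 0, 2], [87, 0, 0, 0, 2], [87, 0, 0, 0, 2], [87, 0, 0, 0, 2], [87, 0, 0, 0, 2], [87, 0, 0, 0, 2], [87, 0, 0, 0, 2], [87, 0, 0, 0, 2]]])

```text
time_s: 13.32
ee_pos: [0.5075, 0.1896, 0.2172]
eef_rot: [-0.778, -3.04, 0.003]
force: [0.1, 0.6, 0.3]
opening: 0.0873
gripper_force: 0.0
```

Emit:
arm_command(increments=[[[87, 0, 0, 0, 2], [87, 0, 0, 0, 2], [87, 0, 0, 0, 2], [87, 0, 0, 0, 2], [87, 0, 0, 0, 1.8], [87, 0, 0, 0, 0], [87, 0, 0, 0, 0]]])

```text
time_s: 14.2
ee_pos: [0.5081, 0.1898, 0.2182]
eef_rot: [0.54, -3.093, -0.0]
force: [-0.6, 0.1, 0.0]
opening: 0.0871
gripper_force: 0.0
```

```bash
cat > st.py <<'E'
from h import *
s=env.sense();v=s["eef_rot"];print(s["time_s"],s["ee_pos"].round(4),np.degrees(2*np.arctan2(-v[1],-v[0])).round(2)%360,s["opening"],s["gripper_force"],s["force"].round(1),s["ft_torque"].round(3),s["qpos"][5])
E
python3 st.py
```

```text
14.2 [0.5081 0.1898 0.2182] 199.82 0.08709642887545009 0.0 [-0.6  0.1  0. ] [ 0.149 -0.128  0.041] -1.765309916428801
```

Aligned with the flats. Descending, slowly at the end.

Emit:
arm_command(increments=[[[87, 0, 0, -50, 0], [87, 0, 0, -50, 0], [87, 0, 0, -40, 0], [87, 0, 0, -16, 0], [87, 0, 0, -6, 0], [87, 0, 0, 0, 0]]])

```text
time_s: 14.95
ee_pos: [0.5095, 0.19, 0.0579]
eef_rot: [-0.543, 3.093, -0.0]
force: [-0.4, -0.1, -0.1]
opening: 0.087
gripper_force: 0.0
```

Emit:
arm_command(increments=[[[87, 0, 0, -2, 0], [87, 0, 0, -2, 0], [87, 0, 0, 0, 0]]])

```text
time_s: 15.32
ee_pos: [0.5089, 0.1899, 0.0535]
eef_rot: [-0.544, 3.093, -0.0]
force: [-0.7, 0.3, 0.2]
opening: 0.087
gripper_force: 0.0
```

Emit:
arm_command(increments=[[[87, 0, 0, -2, 0], [87, 0, 0, -2, 0], [87, 0, 0, 0, 0]]])

```text
time_s: 15.7
ee_pos: [0.5085, 0.1899, 0.0489]
eef_rot: [0.544, -3.094, -0.0]
force: [-0.1, -0.6, -0.1]
opening: 0.0874
gripper_force: 0.0
```

Emit:
arm_command(increments=[[[87, 0, 0, -2, 0], [87, 0, 0, -2, 0], [87, 0, 0, 0, 0]]])

```text
time_s: 16.08
ee_pos: [0.5085, 0.1898, 0.0449]
eef_rot: [0.544, -3.094, -0.0]
force: [0.1, -0.3, 0.6]
opening: 0.0869
gripper_force: 0.0
```

Emit:
arm_command(increments=[[[0, 0, 0, 0, 0], [0, 0, 0, 0, 0], [0, 0, 0, 0, 0], [0, 0, 0, 0, 0], [0, 0, 0, 0, 0], [0, 0, 0, 0, 0], [0, 0, 0, 0, 0], [0, 0, 0, 0, 0]]], squeeze=35)

```text
time_s: 17.08
ee_pos: [0.5088, 0.1895, 0.0452]
eef_rot: [-0.545, 3.094, -0.001]
force: [0.4, -4.1, 0.7]
opening: 0.0455
gripper_force: 35.0
```

```bash
python3 st.py
```

```text
17.075 [0.5088 0.1895 0.0452] 199.96 0.0454642732972858 34.97904896736145 [ 0.4 -4.1  0.7] [-0.528 -0.181  0.088] -1.7675551367455347
```

Emit:
arm_command(increments=[[[0, 0, 0, -0.2, -1.7], [0, 0, 0, -0.2, -1.7], [0, 0, 0, -0.2, -1.7], [0, 0, 0, -0.2, -1.7], [0, 0, 0, -0.2, -1.7], [0, 0, 0, -0.2, -1.7], [0, 0, 0, -0.2, -1.7], [0, 0, 0, 0, 0]]])

```text
time_s: 18.08
ee_pos: [0.509, 0.1904, 0.0439]
eef_rot: [1.061, 2.956, 0.002]
force: [-0.3, -0.0, 1.8]
opening: 0.0458
gripper_force: 35.0
```

Emit:
arm_command(increments=[[[0, 0, 0, -0.2, -1.7], [0, 0, 0, -0.2, -1.7], [0, 0, 0, -0.2, -1.7], [0, 0, 0, -0.2, -1.7], [0, 0, 0, -0.2, -1.7], [0, 0, 0, -0.2, -1.7], [0, 0, 0, -0.2, -1.7], [0, 0, 0, 0, 0]]])

```text
time_s: 19.08
ee_pos: [0.5099, 0.1906, 0.0427]
eef_rot: [2.386, 2.042, 0.005]
force: [2.5, 1.9, 1.5]
opening: 0.0456
gripper_force: 35.0
```

```bash
python3 st.py
```

```text
19.075 [0.5099 0.1906 0.0427] 81.12 0.04556906427918991 34.970548152923584 [2.5 1.9 1.5] [ 0.255 -0.465 -0.065] 0.3058363084705399
```

Emit:
arm_command(increments=[[[87, 0, 0, 0, 0], [87, 0, 0, 0, 0], [87, 0, 0, 0, 0], [87, 0, 0, 0, 0], [87, 0, 0, 0, 0], [87, 0, 0, 0, 0], [87, -0.5, -0.5, 0.5, 0]]])

```text
time_s: 19.95
ee_pos: [0.5082, 0.1894, 0.0429]
eef_rot: [2.39, 2.039, 0.0]
force: [0.6, 0.3, 0.0]
opening: 0.0868
gripper_force: 0.0
```

Emit:
arm_command(increments=[[[87, 0, 0, 0, 2], [87, 0, 0, 0, 2], [87, 0, 0, 0, 2], [87, 0, 0, 0, 2], [87, 0, 0, 0, 2], [87, 0, 0, 0, 2], [87, 0, 0, 0, 2], [87, 0, 0, 0, 2], [87, 0, 0, 0, 2], [87, 0, 0, 0, 0]]])

```text
time_s: 21.2
ee_pos: [0.5082, 0.1894, 0.0429]
eef_rot: [0.251, 3.131, 0.0]
force: [0.0, -0.1, 0.2]
opening: 0.0867
gripper_force: 0.0
```

Emit:
arm_command(increments=[[[0, 0, 0, 0, 0], [0, 0, 0, 0, 0], [0, 0, 0, 0, 0], [0, 0, 0, 0, 0], [0, 0, 0, 0, 0], [0, 0, 0, 0, 0], [0, 0, 0, 0, 0], [0, 0, 0, 0, 0]]])

```text
time_s: 22.2
ee_pos: [0.5083, 0.1898, 0.0429]
eef_rot: [0.248, 3.131, 0.001]
force: [0.6, 4.3, -0.1]
opening: 0.046
gripper_force: 35.0
```

```bash
python3 st.py
```

```text
22.2 [0.5083 0.1898 0.0429] 170.93 0.04604035690951085 34.98233377933502 [ 0.6  4.3 -0.1] [ 0.758 -0.167  0.041] -1.2621730484638518
```

Emit:
arm_command(increments=[[[0, 0, 0, -0.1, -1.7], [0, 0, 0, -0.1, -1.7], [0, 0, 0, -0.1, -1.7], [0, 0, 0, -0.1, -1.7], [0, 0, 0, -0.1, -1.7], [0, 0, 0, -0.1, -1.7], [0, 0, 0, -0.1, -1.7], [0, 0, 0, -0.1, -1.7], [0, 0, 0, 0, 0]]])

```text
time_s: 23.32
ee_pos: [0.5094, 0.1909, 0.0416]
eef_rot: [1.959, 2.455, 0.006]
force: [2.4, 8.2, -5.1]
opening: 0.0459
gripper_force: 35.0
```

```bash
python3 st.py
```

```text
23.325 [0.5094 0.1909 0.0416] 102.81 0.04586908807370067 34.97314095497131 [ 2.4  8.2 -5.1] [ 1.356 -0.426 -0.033] -0.07435634233559114
```

Emit:
arm_command(increments=[[[0, 0, 0, 0, -1], [0, 0, 0, 0, -1], [0, 0, 0, 0, -1], [0, 0, 0, 0, 0]]])

```text
time_s: 23.82
ee_pos: [0.5098, 0.191, 0.0414]
eef_rot: [2.263, 2.179, 0.006]
force: [3.8, 8.4, -7.2]
opening: 0.0458
gripper_force: 35.0
```

```bash
python3 st.py
```

```text
23.825 [0.5098 0.191  0.0414] 87.82999999999998 0.045819702990129246 34.971020221710205 [ 3.8  8.4 -7.2] [ 1.405 -0.479 -0.063] 0.1871245647693386
```

Emit:
arm_command(increments=[[[0, 0.5, 1, -0.8, -1], [0, 0, 0, -0.1, -1], [0, 0, 0, -0.1, -1], [0, 0, 0, 0, 0]]])

```text
time_s: 24.32
ee_pos: [0.5101, 0.1909, 0.041]
eef_rot: [2.526, 1.867, 0.004]
force: [2.9, 5.3, -3.1]
opening: 0.0457
gripper_force: 35.0
```

```bash
python3 st.py
```

```text
24.325 [0.5101 0.1909 0.041 ] 72.94 0.045699348237349356 34.97373819351196 [ 2.9  5.3 -3.1] [ 0.787 -0.423 -0.08 ] 0.44947536502298674
```

Emit:
arm_command(increments=[[[0, 0, 0, -0.1, -1], [0, 0, 0, -0.1, -1], [0, 0, 0, 0, 0]]])

```text
time_s: 24.7
ee_pos: [0.5103, 0.1909, 0.0408]
eef_rot: [2.679, 1.64, 0.005]
force: [2.6, 4.3, -3.7]
opening: 0.0455
gripper_force: 35.0
```

```bash
python3 st.py
```

```text
24.7 [0.5103 0.1909 0.0408] 62.94999999999999 0.04554102293576314 34.9731570482254 [ 2.6  4.3 -3.7] [ 0.817 -0.49  -0.09 ] 0.6239300462236611
```

Emit:
arm_command(increments=[[[0, 0, 0, -0.1, -1], [0, 0, 0, -0.1, -1], [0, 0, 0, 0, 0]]])

```text
time_s: 25.08
ee_pos: [0.5105, 0.1908, 0.0406]
eef_rot: [2.811, 1.4, 0.006]
force: [3.4, 2.9, -3.6]
opening: 0.0457
gripper_force: 35.0
```

```bash
python3 st.py
```

```text
25.075 [0.5105 0.1908 0.0406] 52.94999999999999 0.04574647001178522 34.9730122089386 [ 3.4  2.9 -3.6] [ 0.712 -0.563 -0.049] 0.7984324843268024
```

Emit:
arm_command(increments=[[[0, 0, 0, -0.1, -1], [0, 0, 0, -0.1, -1], [0, 0, 0, 0, 0]]])

```text
time_s: 25.45
ee_pos: [0.5107, 0.1906, 0.0404]
eef_rot: [2.922, 1.151, 0.006]
force: [4.4, 3.5, -5.3]
opening: 0.0456
gripper_force: 35.0
```

```bash
python3 st.py
```

```text
25.45 [0.5107 0.1906 0.0404] 43.00999999999999 0.04560116847553369 34.972543716430664 [ 4.4  3.5 -5.3] [ 0.653 -0.639  0.011] 0.9720617043435419
```

Emit:
arm_command(increments=[[[0, 0, 0, -0.1, -1], [0, 0, 0, -0.1, -1], [0, 0, 0, 0, 0]]])

```text
time_s: 25.82
ee_pos: [0.5097, 0.1896, 0.0404]
eef_rot: [3.005, 0.905, 0.002]
force: [3.1, -0.2, -1.8]
opening: 0.0464
gripper_force: 36.8
```

```bash
python3 st.py
```

```text
25.825 [0.5097 0.1896 0.0404] 33.50999999999999 0.04641379511693866 36.8003709660843 [ 3.1 -0.2 -1.8] [-0.133 -0.504  1.609] 1.1417680339645517
```

Emit:
arm_command(increments=[[[0, 0, 0, -0.1, -1], [0, 0, 0, -0.1, -1], [0, 0, 0, 0, 0]]])

```text
time_s: 26.2
ee_pos: [0.5088, 0.189, 0.0406]
eef_rot: [3.072, 0.641, -0.0]
force: [0.9, -4.7, 4.1]
opening: 0.0496
gripper_force: 42.1
```

```bash
python3 st.py
```

```text
26.2 [0.5088 0.189  0.0406] 23.560000000000002 0.04960209417419922 42.13166322559118 [ 0.9 -4.7  4.1] [-0.799 -0.227  2.384] 1.3158346791554134
```

The torque rose to 2.4 N m and the fingers are slipping on the flats, so the nut is against the stop. Releasing and lifting.

Emit:
arm_command(increments=[[[87, 0, 0, 0, 0], [87, 0, 0, 0, 0], [87, 0, 0, 0, 0], [87, 0, 0, 0, 0], [87, 0, 0, 0, 0], [87, 0, 0, 0, 0], [87, 0, 0, 30, 0], [87, 0, 0, 50, 0], [87, 0, 0, 50, 0], [87, 0, 0, 50, 0]]])

```text
time_s: 27.45
ee_pos: [0.5083, 0.1904, 0.2216]
eef_rot: [-3.079, -0.624, 0.0]
force: [0.4, 0.7, -0.2]
opening: 0.0873
gripper_force: 0.0
```

Emit:
arm_command(increments=[[[87, 0, 0, 0, 0], [87, 0, 0, 0, 0], [87, 0, 0, 0, 0]]])

```text
time_s: 27.82
ee_pos: [0.5073, 0.1902, 0.2183]
eef_rot: [-3.079, -0.625, 0.006]
force: [-0.4, -0.6, -0.4]
opening: 0.0868
gripper_force: 0.0
```

```bash
python3 - <<'E'
from h import *
s=env.sense();C=cam("wrist",s);a=env.get_image("wrist");cv2.imwrite("pics/w7.png",a)
h=cv2.cvtColor(a,cv2.COLOR_BGR2HSV)
def big(m):
    cs,_=cv2.findContours(m,cv2.RETR_EXTERNAL,cv2.CHAIN_APPROX_NONE);return sorted(cs,key=cv2.contourArea)[::-1]
o=cv2.inRange(h,(5,150,60),(20,255,255));c=big(cv2.morphologyEx(o,cv2.MORPH_CLOSE,np.ones((25,25),np.uint8)))[0]
P=np.array([atz(C,*p[0],.082)[:2] for p in c],np.float32)*1000
print("nut",cv2.minAreaRect(P))
r=cv2.inRange(h,(0,150,90),(4,255,255))|cv2.inRange(h,(174,150,90),(179,255,255))
for c in big(r)[:3]:
    for z in(.034,.12):
        P=np.array([atz(C,*p[0],z)[:2] for p in c],np.float32)*1000
        print(z,[np.round(q,1) for q in cv2.minAreaRect(P)])
E
python3 st.py
```

```text
nut ((509.26715087890625, 190.063232421875), (46.161224365234375, 44.718177795410156), 41.431243896484375)
0.034 [array([497.1, 172.9]), array([ 5.9, 20.6]), np.float64(41.8)]
0.12 [array([513.4, 182.9]), array([ 4.5, 15.8]), np.float64(41.8)]
0.034 [array([530. , 164.4]), array([ 3.4, 18.7]), np.float64(41.7)]
0.12 [array([538.6, 176.4]), array([ 2.6, 14.3]), np.float64(41.7)]
27.875 [0.5075 0.1902 0.2183] 22.94 0.08666359954107464 0.0 [0.3 0.5 0.9] [-0.024 -0.028 -0.006] 1.322648656895712
```

The pointer and index line are parallel (41.8° against 41.7°). The nut sits square to the rest at about 41.4°, which agrees with the stop I felt.

```bash
python3 -c "
from station import env
print(env.job_done())"
```

```text
the job is handed in; nothing more can be done
None
```

The job is handed in, though it returned no verdict: the screw's pointer is on its index line (within about 1° in the last image). The orange nut was run down in two grips, let go in between, until it hit its stop at the blue collar. The gripper never went near the hammer, brush or spacer, but I took no final image of them.

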